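# Set the close-up focus of the dish camera by its lens thread

### The arm

A 6-joint arm with a two-finger parallel gripper is mounted at the origin on the work surface. World frame = base frame: x ahead of the robot, y to its left, z up, the work surface at z = 0. Lengths are in m, angles in rad, forces in N, time in s.
With the tool pointing down it reaches from about 0.425 to 0.95 m from the base axis. Payload 3.5 kg.
Tool frame: the origin (TCP) lies between the finger pads; the fingertips stand 17 mm ahead of it and the grasp point (between the pads) lies 2 mm behind it; z points along the fingers, y is the direction in which the jaws open and shut (so a half turn about z gives the same grasp; the last joint's range is limited). The gripper opens to 85 mm and grips with 20 to 120 N. Pads are 22 mm wide; open, the fingers measure 114 mm over their backs; the gripper's body (76 mm by 85 mm) begins 54 mm behind the grasp point. The pads swing forward as they close: fully open they stand 13 mm farther back than shut.
Start: joints at [1.083, 0.286, 1.577, -0, 1.279, -0.15], TCP at [0.224, 0.637, 0.248] pointing down, gripper open.
Joint ranges: [-2.77, 2.77], [-0.9, 2.22], [0.21, 2.48], [-1.53, 4.67], [0.24, 2.81], [-2.84, 2.84]. Speed limits (rad/s): [2.79, 2.79, 3.14, 3.14, 3.14, 3.14].

### API

Orientations are given as a unit quaternion [x, y, z, w].
In Python, from plant import ctrl gives the robot as it stands.
- The arm moves only by the tool carry_out, never from a script. Its argument "commands" is a list of rows, each an object with "delta_pos": the shift along the tool's x, y, z in m, a list of three; "delta_rot": the turn, a rotation vector about the tool's x, y, z in rad, a list of three; "claw": the opening in per cent of the stroke, from 0 (shut) to 100 (fully open). A call has 1 to 8 rows; each row is the pose to reach, as a shift and turn from the pose measured when the call began, along the tool's axes at that moment; what a row does not reach only later rows make up. A row lasts 1/12 s, in which the tool goes at most 41.7 mm and 7.16 degrees, less where a joint would pass 70% of its speed; a pose out of reach is approached as far as the arm can. A call with a gripper value outside its range is refused whole. The fingers move at their own pace and stop on an object; "force" is the grip in N (left out, the last holds). Time passes only in rows, so rows that repeat a pose let the fingers close. It gives the time, the measured TCP pose, the force and the opening at its end, in the units of the state.
- ctrl.get_state(): the state, without advancing time (a new reading comes with each control period).
- ctrl.read_camera(name): name is "scene" or "top" or "wrist"; returns (picture, depth): 384x512x3 uint8, red, green, blue; 384x512 float32, m along the optical axis (not along the pixel's ray), 0 where there is no reading.
- ctrl.camera_info(name): a dict with "fx", "fy", "cx", "cy" (pixels), "k1" (the pictures are not rectified: a ray, as slopes to the right and down, at radius r is drawn at 1 + k1 r^2 times it, then the intrinsics apply), "rvec" (rotation vector, rad) and "tvec" (3), from world to camera coordinates, as OpenCV has them; the wrist camera has in their place "mount" (4x4, takes a point from camera to tool coordinates, whose origin is the TCP and whose axes are the flange's). Camera axes: x right, y down, z forward; pixel columns grow to the right and rows downward; lengths in m; the calibration is good to about 2 mm. A picture is of the moment at which its call begins: read the wrist's pose just before it. camera_info takes no time and is no camera call.
- ctrl.sign_off(): hands the job in, once; it reports no verdict.
The state is a dict: "time": time; "qpos": joint angles; "dq": joint speeds; "joint_efforts": joint torques, N m; "eef_pos": TCP position; "tcp_rot": TCP orientation; "contact_force": force on the tool from outside, world axes, zero at the start; "wrist_torque": the same for the moment, N m; "opening": opening from 0.0 (shut) to 1.0 (fully open).
Only numpy, scipy, OpenCV 4.12 (cv2) and the standard library are available. Lean on these libraries where they do the work, as an engineer would, in place of code of your own. Each camera call takes 0.05 s, during which the arm holds its last target.

### The job

The lens of the camera that looks straight up on the bench is only partly screwed in. Screw it in (clockwise seen from above) until it bottoms out on the camera's mount, then back it off a quarter turn for close-up focus on the dishes. Finish with the fingers still gripping the lens there, so that it cannot creep while I tighten the lock screw, and leave the loose things around it where they are.

Things in the scene. Friction and masses are not known exactly. Their poses are not given: they have to be found in the camera images.
- camera: Grey box camera, 56 x 56 mm, looking straight up, bolted with a bit of slotted angle to a 125 x 85 mm aluminium base plate; fixed to the bench. Origin on the bench surface, on the lens axis; z up. Top of the housing 82 mm above the bench, its aluminium mount ring (diameter 43 mm) up to 88 mm; nothing of it stands higher.
- lens: Black upright lens on the camera, 0.12 kg, 51 mm from its shoulder (origin, on the axis, 88 mm above the bench when seated) to its front rim; z up. Lower 24 mm: barrel 33 to 37 mm thick; a thumbscrew sticks out to 25 mm from the axis 10 mm above the shoulder. Upper 26 mm: knurled grip ring, diameter 40 mm, gripped from above anywhere round it. White mark on the rim. Sinks 0.8 mm a turn.
- lens_top (a point): Centre of the lens's front rim, on the axis: 139 mm above the bench when seated.
- lens_grip (a point): On the lens axis, 12 mm below the front rim (127 mm above the bench when seated), mid-height of the knurled ring: the height to grip.
- lens_screw (a joint): How far the lens is screwed in, rad. Grows as it turns clockwise seen from above (about world -z); stops hard at 9.425, bottomed out on the mount. Starts between 1.6 and 4.7: 3/4 of a turn to 1 1/4 turns short of the stop. Thread friction is light, about 0.08 N m, and the lens stays where it is left; at the stop the wrist torque rises or the grip slips.
- dish: Bystander: covered clear petri dish, diameter 91 mm, 15.5 mm high, loose on the bench; origin centre of its underside.
- spare_lens: Bystander: smaller black lens standing loose on the bench, diameter 30 mm, 36 mm high; origin centre of its underside.
- spacer: Bystander: aluminium spacer ring, outer diameter 31 mm, 10 mm high, loose on the bench; origin centre of its underside.
- screwdriver: Bystander: black-handled screwdriver lying loose on the bench, 150 mm long, handle 26 mm thick; origin under its middle.
Not all that is in view belongs to the job. Of the things like the camera, leave any that is red; of the rest the larger one is meant.

How it is judged:
By the outcome, as a careful person would: the job done as asked, in the order asked, and still so for the second after the job is handed in, while the arm keeps its last pose, push and grip.
It also fails if it takes over 61 s, if anything falls off the work surface, if the arm or the gripper's body presses on something with over 40 N, if the wrist force passes 120 N, or if a joint passes its speed limit or range.

## Working session

There is one attempt and no reset: what is moved stays moved. The work goes in short steps, Python scripts to look and compute and a tool call to move; the robot and the scene stay as the last step left them, time stands still between calls to the robot, and variables do not carry over. Pictures are saved under pics/ and viewed, and the job is handed in when it is done.

Besides the shell and the picture viewer there is one more tool, called after "Call:" as name(argument=value, ...), one argument or row to a line, values as JSON. carry_out: Moves the arm, as the interface text tells. Its arguments: {"type":"object","properties":{"commands":{"type":"array"},"force":{"type":"number"}},"required":["commands"]}

```bash
ls; mkdir -p pics; python3 - <<'E'
from plant import ctrl
import cv2
print(ctrl.get_state())
for n in ["scene","top"]:
    p,d=ctrl.read_camera(n); cv2.imwrite(f"pics/{n}0.png",p[:,:,::-1]); print(n,ctrl.camera_info(n))
print(ctrl.camera_info("wrist"))
E
```

```text
pics
{'time': 0.0, 'qpos': array([ 1.08298727e+00,  2.87167988e-01,  1.57820095e+00,  1.26730682e-05,
        1.27859066e+00, -1.49993468e-01]), 'dq': array([-1.78542173e-03, -1.38752934e-04, -6.95170444e-05,  7.81237773e-04,
        7.23939584e-04,  4.68285309e-04]), 'joint_efforts': array([ 2.91661330e-03, -4.05981660e+01, -2.92627788e+01, -4.92351546e-05,
        5.92229568e-03,  5.80751788e-06]), 'eef_pos': array([0.22338228, 0.63630367, 0.24693262]), 'tcp_rot': array([ 1.68107477e-01,  9.85767962e-01, -1.12189606e-03, -3.76804767e-04]), 'contact_force': array([-0.42007046, -0.63757371, -0.57534402]), 'wrist_torque': array([0.01380823, 0.0282127 , 0.00363609]), 'opening': 0.9971330419388341}
scene {'fx': 359.6564820872806, 'fy': 359.6564820872806, 'cx': 258.09635522671726, 'cy': 187.70196378631152, 'k1': 0.02430245278843906, 'rvec': array([ 2.0093478 ,  0.97492594, -0.52678778]), 'tvec': array([-0.35524643, -0.12139475,  1.13428823])}
top {'fx': 368.1041371727449, 'fy': 368.1041371727449, 'cx': 254.14009625019457, 'cy': 194.81206865635843, 'k1': -0.08534875333306315, 'rvec': array([ 2.22772636, -1.9841049 ,  0.21243222]), 'tvec': array([-0.00455836,  0.55610028,  0.71983413])}
{'fx': 314.2886877178988, 'fy': 314.2886877178988, 'cx': 252.82095426530947, 'cy': 192.31349817848712, 'k1': -0.07333445909304026, 'mount': array([[ 2.00559021e-03, -9.49186683e-01, -3.14707196e-01,
         7.96917186e-02],
       [ 9.99997912e-01,  1.78038501e-03,  1.00305392e-03,
        -6.66654533e-04],
       [-3.91785443e-04, -3.14708551e-01,  9.49188271e-01,
        -1.23741954e-01],
       [ 0.00000000e+00,  0.00000000e+00,  0.00000000e+00,
         1.00000000e+00]])}
```

View pics/scene0.png

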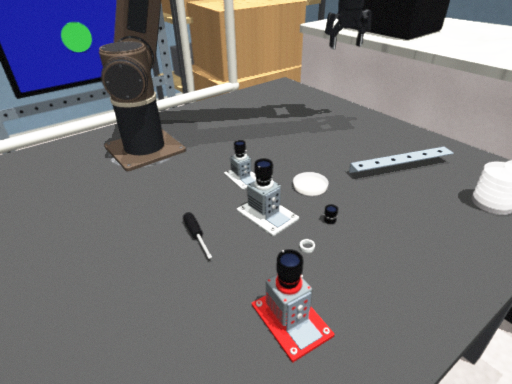

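View pics/top0.png

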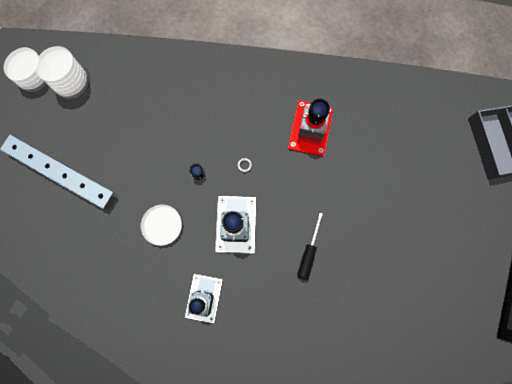

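The scene view shows three cameras: a red one at (290,300), a larger grey one at (264,195) and a small grey one at (240,160). The target is the larger grey one. In the top view its lens is at about (233,222), and the small camera is at (198,306). I'll locate the target next.

```bash
cat > h.py <<'E'
import numpy as np, cv2
from scipy.spatial.transform import Rotation as R
from plant import ctrl
def cloud(n,d,state=None):
    i=ctrl.camera_info(n)
    v,u=np.mgrid[0:384,0:512].astype(float)
    xd=(u-i['cx'])/i['fx'];yd=(v-i['cy'])/i['fy']
    x,y=xd.copy(),yd.copy()
    for _ in range(10):
        s=1+i['k1']*(x*x+y*y); x=xd/s;y=yd/s
    P=np.stack([x*d,y*d,d],-1)
    if n=='wrist':
        M=i['mount'];P=P@M[:3,:3].T+M[:3,3]
        return P@R.from_quat(state['tcp_rot']).as_matrix().T+state['eef_pos']
    Rm=R.from_rotvec(i['rvec']).as_matrix()
    return (P-i['tvec'])@Rm
def circ(p):
    A=np.c_[2*p,np.ones(len(p))];s=np.linalg.lstsq(A,(p**2).sum(1),rcond=None)[0]
    return s[:2],np.sqrt(s[2]+s[:2]@s[:2])
E
python3 - <<'E'
from h import *
for n in ['top','scene']:
    p,d=ctrl.read_camera(n); P=cloud(n,d)
    if n=='top': print('tgt px',P[222,233],P[306,198],P[250,222],P[225,160],P[262,307],P[120,318])
    c=P[250,222] if n=='top' else c
    m=(d>0)&(np.hypot(P[...,0]-c[0],P[...,1]-c[1])<.09)
    Q=P[m]
    for lo,hi in [(.115,.13),(.130,.150)]:
        q=Q[(Q[:,2]>lo)&(Q[:,2]<hi)]
        print(n,lo,len(q),q.mean(0),q.min(0),q.max(0),(cv2.minEnclosingCircle(q[:,:2].astype(np.float32))))
    m2=(d>0)&(P[...,2]>.01)&(P[...,0]>.3)&(P[...,0]<.9)
E
```

```text
tgt px [0.48032833 0.09133477 0.13684412] [0.31863634 0.13907915 0.10449617] [0.43259844 0.11596779 0.01035651] [0.47035151 0.25882057 0.01445427] [ 0.42730033 -0.06845414  0.0261581 ] [ 0.70826624 -0.05261211  0.12395098]
top 0.115 15 [0.46737008 0.0853149  0.12217836] [0.46229397 0.07271554 0.11509033] [0.47872982 0.10521443 0.12958674] ((0.4726238548755646, 0.08896498382091522), 0.017458774149417877)
top 0.13 372 [0.4819028  0.09221164 0.13704962] [0.46243022 0.07238381 0.13028486] [0.50134075 0.11201219 0.14145231] ((0.48248839378356934, 0.09222327917814255), 0.020711446180939674)
scene 0.115 103 [0.49513517 0.08305084 0.12272976] [0.47621142 0.07231894 0.11514865] [0.50378914 0.10354063 0.12983541] ((0.4883926510810852, 0.0884956493973732), 0.01873869262635708)
scene 0.13 215 [0.48615436 0.09057455 0.13820721] [0.46263977 0.07301535 0.13001445] [0.50396067 0.11319482 0.1430313 ] ((0.48340851068496704, 0.09264417737722397), 0.021747151389718056)
```

Call:
carry_out(
  commands=[
    {"delta_pos": [-0.03,-0.03,0],"delta_rot": [0,0,-0.12],"claw": 100},
    {"delta_pos": [-0.055,-0.055,0],"delta_rot": [0,0,-0.24],"claw": 100},
    {"delta_pos": [-0.08,-0.08,0],"delta_rot": [0,0,-0.36],"claw": 100},
    {"delta_pos": [-0.11,-0.11,0],"delta_rot": [0,0,-0.48],"claw": 100},
    {"delta_pos": [-0.138,-0.138,0],"delta_rot": [0,0,-0.6],"claw": 100},
    {"delta_pos": [-0.166,-0.166,0],"delta_rot": [0,0,-0.72],"claw": 100},
    {"delta_pos": [-0.194,-0.194,0],"delta_rot": [0,0,-0.84],"claw": 100},
    {"delta_pos": [-0.22,-0.22,0],"delta_rot": [0,0,-0.96],"claw": 100},
  ],
)

```text
time: 0.87
eef_pos: [0.3567, 0.3583, 0.2477]
tcp_rot: [-0.298, 0.955, -0.001, -0.0]
contact_force: [1.4, -0.0, 0.1]
opening: 0.999
```

```bash
cat > st.py <<'E'
from h import *
def st(target=None):
    s=ctrl.get_state(); M=R.from_quat(s['tcp_rot']).as_matrix()
    print('t',round(s['time'],3),'q',s['qpos'].round(3),'pos',s['eef_pos'].round(4),'F',s['contact_force'].round(2),'T',s['wrist_torque'].round(3),'op',round(float(s['opening']),3))
    print(' tool axes z',M[:,2].round(4),'yaw x',round(float(np.arctan2(M[1,0],M[0,0])),4),'j6 eff',s['joint_efforts'][5].round(3))
    if target is not None: print(' delta tool',(M.T@(np.array(target)-s['eef_pos'])).round(4), 'level rotvec', np.cross([0,0,1],M.T@np.array([0,0,-1.])).round(4))
    return s
if __name__=='__main__':
    import sys
    st([float(a) for a in sys.argv[1:4]] if len(sys.argv)>3 else None)
E
python3 st.py 0.4825 0.092 0.247
```

```text
t 0.867 q [ 5.870e-01 -9.200e-02  1.986e+00 -1.000e-03  1.249e+00 -1.588e+00] pos [0.3567 0.3583 0.2477] F [ 1.37 -0.02  0.13] T [ 0.013 -0.053 -0.026] op 0.999
 tool axes z [-5.0e-04 -1.4e-03 -1.0e+00] yaw x -2.5372 j6 eff 1.164
 delta tool [ 0.0478 -0.2906  0.001 ] level rotvec [-0.0008 -0.0012  0.    ]
```

Call:
carry_out(
  commands=[
    {"delta_pos": [0.006,-0.036,0],"delta_rot": [0,0,-0.1],"claw": 100},
    {"delta_pos": [0.012,-0.072,0],"delta_rot": [0,0,-0.2],"claw": 100},
    {"delta_pos": [0.018,-0.11,0],"delta_rot": [0,0,-0.3],"claw": 100},
    {"delta_pos": [0.024,-0.146,0],"delta_rot": [0,0,-0.4],"claw": 100},
    {"delta_pos": [0.03,-0.182,0],"delta_rot": [0,0,-0.5],"claw": 100},
    {"delta_pos": [0.036,-0.22,0],"delta_rot": [0,0,-0.6],"claw": 100},
    {"delta_pos": [0.042,-0.256,0],"delta_rot": [0,0,-0.6],"claw": 100},
    {"delta_pos": [0.048,-0.29,0],"delta_rot": [0,0,-0.6],"claw": 100},
  ],
)

```text
time: 1.53
eef_pos: [0.4824, 0.0904, 0.248]
tcp_rot: [-0.566, 0.824, -0.001, -0.0]
contact_force: [0.7, 0.6, 0.1]
opening: 1.002
```

```bash
python3 - <<'E'
from st import *
s=st([.4825,.092,.247])
p,d=ctrl.read_camera('wrist'); cv2.imwrite('pics/w1.png',p[:,:,::-1])
P=cloud('wrist',d,s)
m=(d>0)&(np.hypot(P[...,0]-.4825,P[...,1]-.092)<.05)
Q=P[m]; q=Q[(Q[:,2]>.125)&(Q[:,2]<.16)]
print(len(q),q.mean(0),np.percentile(q[:,2],[5,50,90,98]),cv2.minEnclosingCircle(q[:,:2].astype(np.float32)))
q=q[q[:,2]>np.percentile(q[:,2],98)-.004]
print(cv2.minEnclosingCircle(q[:,:2].astype(np.float32)))
E
```

```text
t 1.533 q [-2.100e-02 -1.280e-01  2.018e+00 -1.000e-03  1.251e+00 -2.795e+00] pos [0.4824 0.0904 0.248 ] F [0.66 0.56 0.15] T [-0.032  0.007  0.015] op 1.002
 tool axes z [-1.0e-04 -1.4e-03 -1.0e+00] yaw x -1.9376 j6 eff 0.354
 delta tool [-0.0015  0.0005  0.001 ] level rotvec [-0.0004 -0.0013  0.    ]
2075 [0.48333017 0.09070613 0.13571417] [0.13209227 0.13594941 0.13809391 0.13871309] ((0.4837077260017395, 0.09167936444282532), 0.020593205466866493)
((0.48386475443840027, 0.09155935794115067), 0.02050655335187912)
```

View pics/w1.png

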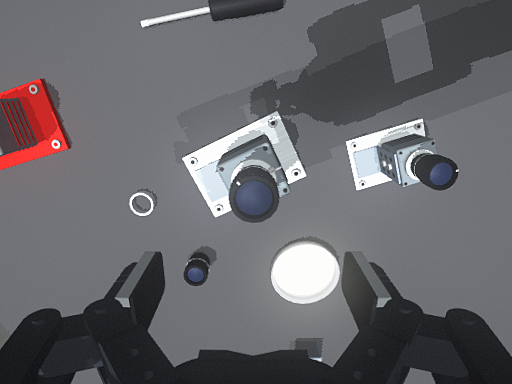

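The wrist view shows the target lens rim centred near (253,197) with its white mark at (237,184). The fingers are clear of everything. I'll descend.

Call:
carry_out(
  commands=[
    {"delta_pos": [-0.0014,-0.0006,0.03],"delta_rot": [0,0,0.08],"claw": 100},
    {"delta_pos": [-0.0014,-0.0006,0.06],"delta_rot": [0,0,0.08],"claw": 100},
    {"delta_pos": [-0.0014,-0.0006,0.08],"delta_rot": [0,0,0.08],"claw": 80},
    {"delta_pos": [-0.0014,-0.0006,0.1],"delta_rot": [0,0,0.08],"claw": 75},
    {"delta_pos": [-0.0014,-0.0006,0.115],"delta_rot": [0,0,0.08],"claw": 70},
    {"delta_pos": [-0.0014,-0.0006,0.124],"delta_rot": [0,0,0.08],"claw": 70},
    {"delta_pos": [-0.0014,-0.0006,0.124],"delta_rot": [0,0,0.08],"claw": 70},
    {"delta_pos": [-0.0014,-0.0006,0.124],"delta_rot": [0,0,0.08],"claw": 70},
  ],
  force=30,
)

```text
time: 2.25
eef_pos: [0.486, 0.0864, 0.1242]
tcp_rot: [-0.531, 0.847, -0.003, -0.001]
contact_force: [0.1, 0.1, 0.2]
opening: 0.699
```

```bash
cat > look.py <<'E'
from st import *
import sys
s=st([.4837,.0916,.124])
p,d=ctrl.read_camera('wrist'); cv2.imwrite(f'pics/{sys.argv[1]}.png',p[:,:,::-1])
P=cloud('wrist',d,s)
m=(d>0)&(np.hypot(P[...,0]-.4837,P[...,1]-.0916)<.023)&(P[...,2]>.13)&(P[...,2]<.15)
g=p.min(2).astype(int); mm=m&(g>120)
n=mm.sum()
if n:
    q=P[mm].mean(0);v=np.argwhere(mm).mean(0)
    print('mark px n',n,v[::-1].round(1),q.round(4),'angle',round(float(np.arctan2(q[1]-.0916,q[0]-.4837)),3))
E
python3 look.py w2
```

```text
t 2.25 q [-0.027  0.028  2.113 -0.007  0.999 -2.715] pos [0.486  0.0864 0.1242] F [0.12 0.15 0.18] T [-0.02  -0.012 -0.07 ] op 0.699
 tool axes z [ 0.0014 -0.0056 -1.    ] yaw x -2.0213 j6 eff 0.001
 delta tool [-0.0037  0.0043  0.0002] level rotvec [-0.0038 -0.0045  0.    ]
mark px n 45 [255.9 289.9] [0.4846 0.0851 0.1379] angle -1.432
```

View pics/w2.png

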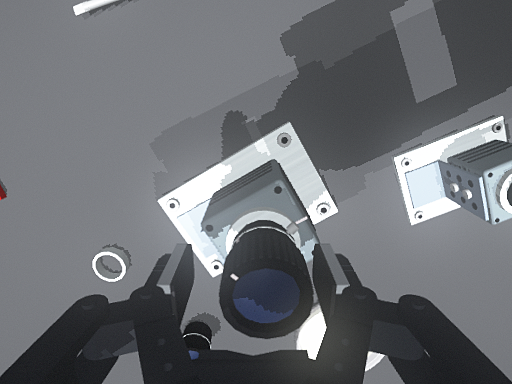

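The lens is between the fingers but sits toward the right one, at x≈265 against a finger gap of 190–315. I'll correct the centring and tilt before gripping.

Call:
carry_out(
  commands=[
    {"delta_pos": [-0.0037,0.0043,0],"delta_rot": [-0.004,-0.0045,0],"claw": 70},
    {"delta_pos": [-0.0037,0.0043,0],"delta_rot": [-0.004,-0.0045,0],"claw": 70},
    {"delta_pos": [-0.0037,0.0043,0],"delta_rot": [-0.004,-0.0045,0],"claw": 70},
  ],
)

```text
time: 2.55
eef_pos: [0.485, 0.0919, 0.1262]
tcp_rot: [-0.532, 0.847, -0.001, 0.002]
contact_force: [0.2, 0.7, 0.1]
opening: 0.702
```

```bash
python3 look.py w3; python3 - <<'E'
from h import *
s=ctrl.get_state()
p,d=ctrl.read_camera('wrist');P=cloud('wrist',d,s)
m=(d>0)&(np.hypot(P[...,0]-.4837,P[...,1]-.0916)<.027)&(P[...,2]>.134)&(P[...,2]<.15)
q=P[m];print(len(q),cv2.minEnclosingCircle(q[:,:2].astype(np.float32)),np.percentile(q[:,2],[50,90,98]))
E
```

```text
t 2.55 q [-0.019  0.023  2.114  0.     1.    -2.71 ] pos [0.485  0.0919 0.1262] F [0.19 0.73 0.09] T [-0.048 -0.037  0.01 ] op 0.702
 tool axes z [ 3.8e-03  1.0e-04 -1.0e+00] yaw x -2.0207 j6 eff 0.003
 delta tool [0.0009 0.001  0.0022] level rotvec [-0.0034  0.0017  0.    ]
mark px n 33 [225.8 264.9] [0.4903 0.0751 0.1378] angle -1.193
5774 ((0.48382216691970825, 0.09155281633138657), 0.0210285522043705) [0.13622785 0.13804323 0.13856173]
```

Call:
carry_out(
  commands=[
    {"delta_pos": [0.0009,0.001,0.002],"delta_rot": [-0.003,0.002,0],"claw": 70},
    {"delta_pos": [0.0009,0.001,0.002],"delta_rot": [-0.003,0.002,0],"claw": 55},
    {"delta_pos": [0.0009,0.001,0.002],"delta_rot": [-0.003,0.002,0],"claw": 40},
    {"delta_pos": [0.0009,0.001,0.002],"delta_rot": [-0.003,0.002,0],"claw": 30},
    {"delta_pos": [0.0009,0.001,0.002],"delta_rot": [-0.003,0.002,0],"claw": 30},
    {"delta_pos": [0.0009,0.001,0.002],"delta_rot": [-0.003,0.002,0],"claw": 30},
    {"delta_pos": [0.0009,0.001,0.002],"delta_rot": [-0.003,0.002,0],"claw": 30},
  ],
  force=40,
)

```text
time: 3.23
eef_pos: [0.4827, 0.0917, 0.124]
tcp_rot: [-0.531, 0.847, 0.001, -0.001]
contact_force: [-4.6, 1.2, 6.4]
opening: 0.456
```

```bash
python3 look.py w4
```

```text
t 3.233 q [-0.019  0.025  2.117  0.     1.003 -2.711] pos [0.4827 0.0917 0.124 ] F [-4.6   1.2   6.41] T [ 0.188  0.726 -0.045] op 0.456
 tool axes z [-3.2e-03  1.0e-04 -1.0e+00] yaw x -2.021 j6 eff -0.005
 delta tool [-0.0004 -0.001  -0.    ] level rotvec [ 0.0029 -0.0013  0.    ]
mark px n 45 [233.9 280.8] [0.4872 0.081  0.1393] angle -1.248
```

View pics/w4.png

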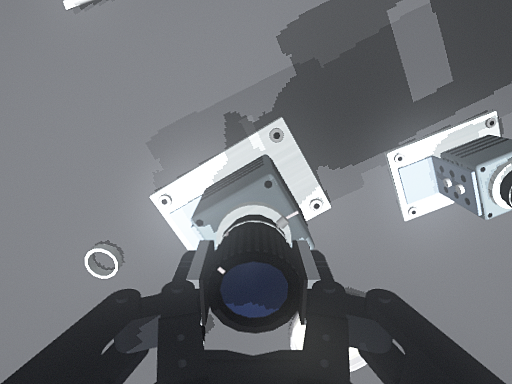

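The lens is gripped, at opening 0.456 (about 39 mm). Its white mark shows at (221,271) next to the left pad, which gives me a slip reference. I'll start screwing it in.

Call:
carry_out(
  commands=[
    {"delta_pos": [0,0,0],"delta_rot": [0,0,0.12],"claw": 30},
    {"delta_pos": [0,0,0],"delta_rot": [0,0,0.24],"claw": 30},
    {"delta_pos": [0,0,0],"delta_rot": [0,0,0.36],"claw": 30},
    {"delta_pos": [0,0,0.0001],"delta_rot": [0,0,0.48],"claw": 30},
    {"delta_pos": [0,0,0.0001],"delta_rot": [0,0,0.6],"claw": 30},
    {"delta_pos": [0,0,0.0001],"delta_rot": [0,0,0.72],"claw": 30},
    {"delta_pos": [0,0,0.0001],"delta_rot": [0,0,0.84],"claw": 30},
    {"delta_pos": [0,0,0.0001],"delta_rot": [0,0,0.84],"claw": 30},
  ],
)

```text
time: 3.95
eef_pos: [0.4819, 0.0923, 0.1239]
tcp_rot: [-0.138, 0.99, 0.001, -0.003]
contact_force: [-4.9, 2.5, 4.3]
opening: 0.457
```

```bash
python3 look.py w5
```

```text
t 3.95 q [-1.900e-02  2.500e-02  2.117e+00  2.000e-03  1.005e+00 -1.866e+00] pos [0.4819 0.0923 0.1239] F [-4.85  2.53  4.27] T [ 0.329  0.641 -0.007] op 0.457
 tool axes z [-0.0053  0.0014 -1.    ] yaw x -2.8653 j6 eff 0.358
 delta tool [-0.0015 -0.0011 -0.0001] level rotvec [ 0.0028 -0.0047  0.    ]
mark px n 31 [216.8 281.5] [0.4803 0.0755 0.1392] angle -1.779
```

View pics/w5.png

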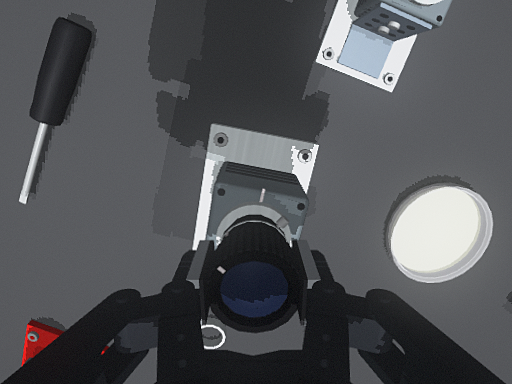

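There's no slip: the mark is still at (221,270). I'll continue turning.

Call:
carry_out(
  commands=[
    {"delta_pos": [0,0,0],"delta_rot": [0,0,0.12],"claw": 30},
    {"delta_pos": [0,0,0],"delta_rot": [0,0,0.24],"claw": 30},
    {"delta_pos": [0,0,0],"delta_rot": [0,0,0.36],"claw": 30},
    {"delta_pos": [0,0,0.0001],"delta_rot": [0,0,0.48],"claw": 30},
    {"delta_pos": [0,0,0.0001],"delta_rot": [0,0,0.6],"claw": 30},
    {"delta_pos": [0,0,0.0001],"delta_rot": [0,0,0.72],"claw": 30},
    {"delta_pos": [0,0,0.0001],"delta_rot": [0,0,0.84],"claw": 30},
    {"delta_pos": [0,0,0.0001],"delta_rot": [0,0,0.96],"claw": 30},
  ],
)

```text
time: 4.67
eef_pos: [0.4819, 0.0934, 0.1239]
tcp_rot: [0.336, 0.942, 0.001, -0.003]
contact_force: [-2.0, 5.0, 2.9]
opening: 0.456
```

```bash
python3 st.py .4837 .0916 .124
```

```text
t 4.667 q [-0.018  0.025  2.117  0.005  1.005 -0.905] pos [0.4819 0.0934 0.1239] F [-1.98  4.98  2.95] T [0.774 0.255 0.103] op 0.456
 tool axes z [-0.0052  0.0041 -1.    ] yaw x 2.4558 j6 eff -0.664
 delta tool [-0.0025 -0.0002 -0.0001] level rotvec [-0.0002 -0.0066  0.    ]
```

Call:
carry_out(
  commands=[
    {"delta_pos": [0,0,0],"delta_rot": [0,0,0.12],"claw": 30},
    {"delta_pos": [0,0,0],"delta_rot": [0,0,0.24],"claw": 30},
    {"delta_pos": [0,0,0],"delta_rot": [0,0,0.36],"claw": 30},
    {"delta_pos": [0,0,0.0001],"delta_rot": [0,0,0.48],"claw": 30},
    {"delta_pos": [0,0,0.0001],"delta_rot": [0,0,0.6],"claw": 30},
    {"delta_pos": [0,0,0.0001],"delta_rot": [0,0,0.72],"claw": 30},
    {"delta_pos": [0,0,0.0001],"delta_rot": [0,0,0.84],"claw": 30},
    {"delta_pos": [0,0,0.0001],"delta_rot": [0,0,0.96],"claw": 30},
  ],
)

```text
time: 5.33
eef_pos: [0.4828, 0.094, 0.1239]
tcp_rot: [0.735, 0.678, 0.001, -0.003]
contact_force: [1.6, 2.9, 0.1]
opening: 0.454
```

```bash
python3 look.py w6
```

```text
t 5.333 q [-0.017  0.025  2.117  0.007  1.002  0.06 ] pos [0.4828 0.094  0.1239] F [1.55 2.9  0.09] T [ 0.55  -0.225  0.04 ] op 0.454
 tool axes z [-0.0022  0.0057 -1.    ] yaw x 1.4904 j6 eff -0.666
 delta tool [-0.0023  0.0011 -0.0001] level rotvec [-0.0026 -0.0055  0.    ]
mark px n 25 [219.4 271.6] [0.4712 0.1046 0.138 ] angle 2.334
```

View pics/w6.png

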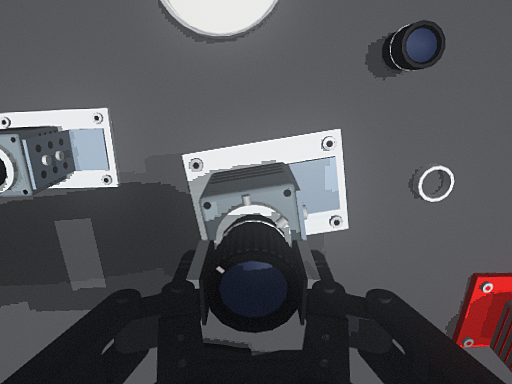

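No slip (mark at (219,270)). Total is 2.77 rad so far, and the stop is at least 4.7 rad from the start.

Call:
carry_out(
  commands=[
    {"delta_pos": [0,0,0],"delta_rot": [0,0,0.12],"claw": 30},
    {"delta_pos": [0,0,0],"delta_rot": [0,0,0.24],"claw": 30},
    {"delta_pos": [0,0,0],"delta_rot": [0,0,0.36],"claw": 30},
    {"delta_pos": [0,0,0.0001],"delta_rot": [0,0,0.48],"claw": 30},
    {"delta_pos": [0,0,0.0001],"delta_rot": [0,0,0.6],"claw": 30},
    {"delta_pos": [0,0,0.0001],"delta_rot": [0,0,0.72],"claw": 30},
    {"delta_pos": [0,0,0.0001],"delta_rot": [0,0,0.84],"claw": 30},
    {"delta_pos": [0,0,0.0001],"delta_rot": [0,0,0.96],"claw": 30},
  ],
)

```text
time: 6.05
eef_pos: [0.4838, 0.0936, 0.1238]
tcp_rot: [0.966, 0.259, 0.001, -0.002]
contact_force: [2.5, -0.1, -1.0]
opening: 0.456
```

```bash
python3 st.py .4837 .0916 .124
```

```text
t 6.05 q [-0.017  0.026  2.116  0.006  0.998  1.026] pos [0.4838 0.0936 0.1238] F [ 2.47 -0.07 -1.02] T [ 0.043 -0.37   0.138] op 0.456
 tool axes z [ 0.0011  0.0049 -1.    ] yaw x 0.524 j6 eff -0.666
 delta tool [-0.0011  0.0017 -0.0002] level rotvec [-0.0037 -0.0034  0.    ]
```

Call:
carry_out(
  commands=[
    {"delta_pos": [0,0,0],"delta_rot": [0,0,0.12],"claw": 30},
    {"delta_pos": [0,0,0],"delta_rot": [0,0,0.24],"claw": 30},
    {"delta_pos": [0,0,0],"delta_rot": [0,0,0.36],"claw": 30},
    {"delta_pos": [0,0,0.0001],"delta_rot": [0,0,0.48],"claw": 30},
    {"delta_pos": [0,0,0.0001],"delta_rot": [0,0,0.6],"claw": 30},
    {"delta_pos": [0,0,0.0001],"delta_rot": [0,0,0.72],"claw": 30},
    {"delta_pos": [0,0,0.0001],"delta_rot": [0,0,0.84],"claw": 30},
  ],
)

```text
time: 6.63
eef_pos: [0.4841, 0.0927, 0.1236]
tcp_rot: [0.987, -0.158, 0.001, -0.001]
contact_force: [-0.5, -2.5, 1.3]
opening: 0.456
```

```bash
python3 look.py w7
```

```text
t 6.633 q [-0.018  0.027  2.116  0.003  0.997  1.869] pos [0.4841 0.0927 0.1236] F [-0.54 -2.51  1.26] T [-0.404  0.051  0.072] op 0.456
 tool axes z [ 0.0018  0.0025 -1.    ] yaw x -0.3176 j6 eff -0.665
 delta tool [-0.0001  0.0012 -0.0004] level rotvec [-0.003  -0.0009  0.    ]
mark px n 47 [233.2 283.6] [0.4916 0.0977 0.1375] angle 0.656
```

Call:
carry_out(
  commands=[
    {"delta_pos": [0,0,0],"delta_rot": [0,0,0.08],"claw": 30},
    {"delta_pos": [0,0,0],"delta_rot": [0,0,0.16],"claw": 30},
    {"delta_pos": [0,0,0],"delta_rot": [0,0,0.24],"claw": 30},
    {"delta_pos": [0,0,0],"delta_rot": [0,0,0.32],"claw": 30},
  ],
)

```text
time: 7.02
eef_pos: [0.484, 0.0923, 0.1235]
tcp_rot: [0.949, -0.315, 0.0, -0.001]
contact_force: [-0.8, -0.7, 1.9]
opening: 0.454
```

```bash
python3 st.py .4837 .0916 .124
```

```text
t 7.017 q [-1.900e-02  2.700e-02  2.116e+00  2.000e-03  9.970e-01  2.191e+00] pos [0.484  0.0923 0.1235] F [-0.77 -0.73  1.85] T [-0.089  0.211  0.056] op 0.454
 tool axes z [ 0.0014  0.0016 -1.    ] yaw x -0.6401 j6 eff -0.417
 delta tool [ 0.0002  0.0008 -0.0005] level rotvec [-0.0022 -0.0002  0.    ]
```

Call:
carry_out(
  commands=[
    {"delta_pos": [0,0,0],"delta_rot": [0,0,0.08],"claw": 30},
    {"delta_pos": [0,0,0],"delta_rot": [0,0,0.16],"claw": 30},
    {"delta_pos": [0,0,0],"delta_rot": [0,0,0.24],"claw": 30},
    {"delta_pos": [0,0,0],"delta_rot": [0,0,0.32],"claw": 30},
  ],
)

```text
time: 7.35
eef_pos: [0.484, 0.0915, 0.1235]
tcp_rot: [0.889, -0.458, 0.001, 0.001]
contact_force: [-1.8, -2.3, 1.4]
opening: 0.452
```

```bash
python3 look.py w8
```

```text
t 7.35 q [-1.900e-02  2.700e-02  2.116e+00 -2.000e-03  9.970e-01  2.505e+00] pos [0.484  0.0915 0.1235] F [-1.81 -2.29  1.36] T [-0.275  0.215  1.059] op 0.452
 tool axes z [ 0.0014 -0.0019 -1.    ] yaw x -0.9519 j6 eff 0.623
 delta tool [-0.0003  0.0002 -0.0005] level rotvec [-0.     -0.0024  0.    ]
mark px n 44 [225.2 289.1] [0.4959 0.0942 0.1391] angle 0.212
```

View pics/w8.png

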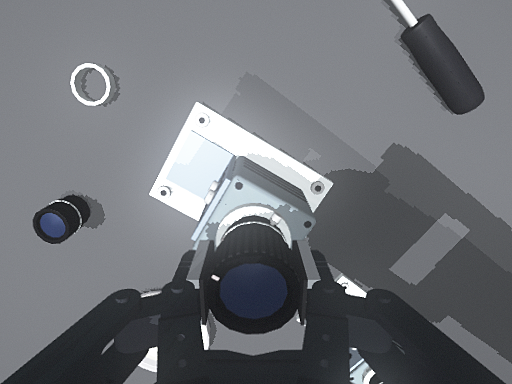

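The wrist torque has jumped to 1.06 N m and the mark has moved from about (220,270) to (215,277), so the lens bottomed out and the grip slipped slightly. I'll measure the mark angle in the tool frame across the pictures.

```bash
cat > mark.py <<'E'
from h import *
# ray-plane mark angle about rim centre in tool frame: rim plane located from tool z
def mark(img,zr=-0.0140,box=(205,262,240,290)):
    i=ctrl.camera_info('wrist');M=i['mount']
    x0,y0,x1,y1=box
    g=img.min(2).astype(int)[y0:y1,x0:x1]
    b=(g>110).astype(np.uint8)
    n,l,stt,c=cv2.connectedComponentsWithStats(b)
    out=[]
    for k in range(1,n):
        if stt[k,4]<4 or stt[k,4]>60: continue
        w=np.where(l==k,g-60,0).astype(float); yy,xx=np.mgrid[0:y1-y0,0:x1-x0]
        u=(w*xx).sum()/w.sum()+x0;v=(w*yy).sum()/w.sum()+y0
        r=px2tool(u,v,zr)
        out.append((stt[k,4],round(u,1),round(v,1),(r*1e3).round(2)))
    return out
def px2tool(u,v,zr):
    i=ctrl.camera_info('wrist');M=i['mount']
    K=np.array([[i['fx'],0,i['cx']],[0,i['fy'],i['cy']],[0,0,1.]])
    q=cv2.undistortPoints(np.array([[[u,v]]],float),K,np.array([i['k1'],0,0,0]))[0,0]
    d=M[:3,:3]@np.array([q[0],q[1],1]);o=M[:3,3]
    return (o+d*(zr-o[2])/d[2])[:2]
if __name__=='__main__':
    import sys
    for f in sys.argv[1:]:
        print(f,mark(cv2.imread(f'pics/{f}.png')))
E
python3 mark.py w4 w5 w6 w7 w8
python3 - <<'E'
import cv2,numpy as np
a=[cv2.resize(cv2.imread(f'pics/{f}.png')[235:340,190:320],None,fx=3,fy=3,interpolation=cv2.INTER_NEAREST) for f in ['w7','w8']]
cv2.imwrite('pics/cmp.png',np.hstack(a))
E
```

```text
w4 [(np.int32(34), np.float64(220.9), np.float64(270.0), array([ 12.71, -12.88]))]
w5 [(np.int32(26), np.float64(220.9), np.float64(269.4), array([ 13.  , -12.86]))]
w6 [(np.int32(26), np.float64(219.9), np.float64(269.4), array([ 13.02, -13.25]))]
w7 [(np.int32(35), np.float64(220.0), np.float64(270.0), array([ 12.72, -13.24]))]
w8 [(np.int32(32), np.float64(214.9), np.float64(277.4), array([  9.24, -15.44]))]
```

View pics/cmp.png

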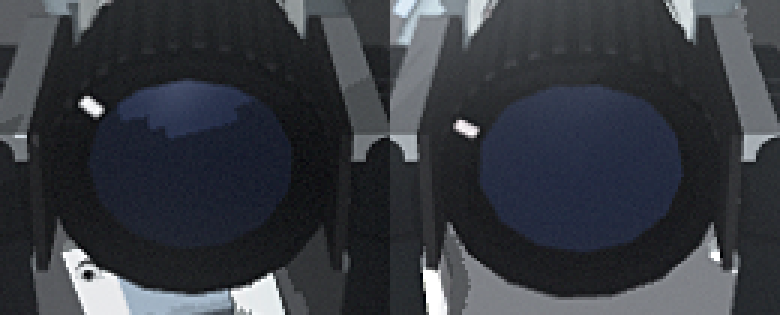

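The slip before and after is about 0.22 rad (mark at -0.81 rad, then -1.03 rad in the tool frame). So the stop is about 4.99 rad from the start, within the stated range, and the lens is bottomed out. Next I'll firm the grip and back off, measuring the angle from here.

Call:
carry_out(
  commands=[
    {"delta_pos": [0,0,0],"delta_rot": [0,0,-0.02],"claw": 30},
    {"delta_pos": [0,0,0],"delta_rot": [0,0,-0.04],"claw": 30},
    {"delta_pos": [0,0,0],"delta_rot": [0,0,-0.04],"claw": 30},
  ],
  force=60,
)

```text
time: 7.65
eef_pos: [0.4841, 0.0915, 0.1236]
tcp_rot: [0.898, -0.441, 0.001, 0.0]
contact_force: [-1.4, 0.3, 1.5]
opening: 0.45
```

```bash
python3 look.py w9; python3 mark.py w9
```

```text
t 7.65 q [-1.900e-02  2.700e-02  2.116e+00 -2.000e-03  9.970e-01  2.466e+00] pos [0.4841 0.0915 0.1236] F [-1.41  0.3   1.46] T [-0.059  0.148  0.19 ] op 0.45
 tool axes z [ 0.0015 -0.0014 -1.    ] yaw x -0.9131 j6 eff 0.097
 delta tool [-0.0003  0.0002 -0.0004] level rotvec [-0.0003 -0.002   0.    ]
mark px n 45 [233.5 289.3] [0.4931 0.0926 0.1394] angle 0.102
w9 [(np.int32(31), np.float64(215.4), np.float64(276.6), array([  9.59, -15.17]))]
```

The torque has unwound to 0.19 N m, so the grip is free of slip at q6≈2.455 with the lens at the stop. The target is q6≈0.88.

Call:
carry_out(
  commands=[
    {"delta_pos": [0,0,0],"delta_rot": [0,0,-0.1],"claw": 30},
    {"delta_pos": [0,0,0],"delta_rot": [0,0,-0.2],"claw": 30},
    {"delta_pos": [0,0,0],"delta_rot": [0,0,-0.3],"claw": 30},
    {"delta_pos": [0,0,-0.0001],"delta_rot": [0,0,-0.4],"claw": 30},
    {"delta_pos": [0,0,-0.0001],"delta_rot": [0,0,-0.5],"claw": 30},
    {"delta_pos": [0,0,-0.0001],"delta_rot": [0,0,-0.6],"claw": 30},
    {"delta_pos": [0,0,-0.0001],"delta_rot": [0,0,-0.7],"claw": 30},
    {"delta_pos": [0,0,-0.0001],"delta_rot": [0,0,-0.8],"claw": 30},
  ],
)

```text
time: 8.37
eef_pos: [0.4847, 0.0926, 0.1237]
tcp_rot: [0.998, -0.056, 0.002, -0.001]
contact_force: [1.0, 4.3, -0.5]
opening: 0.457
```

```bash
python3 look.py w10; python3 mark.py w10
```

```text
t 8.367 q [-0.018  0.027  2.116  0.003  0.995  1.662] pos [0.4847 0.0926 0.1237] F [ 1.02  4.29 -0.54] T [ 0.701 -0.154 -0.103] op 0.457
 tool axes z [ 0.0036  0.0023 -1.    ] yaw x -0.1112 j6 eff 0.535
 delta tool [-0.0009  0.0011 -0.0003] level rotvec [-0.0027 -0.0033  0.    ]
mark px n 39 [217.  286.9] [0.4902 0.1057 0.1378] angle 1.138
w10 [(np.int32(33), np.float64(214.8), np.float64(276.2), array([  9.49, -14.42]))]
```

Call:
carry_out(
  commands=[
    {"delta_pos": [0,0,0],"delta_rot": [0,0,-0.12],"claw": 30},
    {"delta_pos": [0,0,0],"delta_rot": [0,0,-0.24],"claw": 30},
    {"delta_pos": [0,0,0],"delta_rot": [0,0,-0.36],"claw": 30},
    {"delta_pos": [0,0,-0.0001],"delta_rot": [0,0,-0.48],"claw": 30},
    {"delta_pos": [0,0,-0.0001],"delta_rot": [0,0,-0.6],"claw": 30},
    {"delta_pos": [0,0,-0.0001],"delta_rot": [0,0,-0.7],"claw": 30},
    {"delta_pos": [0,0,-0.0001],"delta_rot": [0,0,-0.78],"claw": 30},
    {"delta_pos": [0,0,-0.0001],"delta_rot": [0,0,-0.78],"claw": 30},
  ],
)

```text
time: 9.08
eef_pos: [0.4843, 0.0939, 0.1237]
tcp_rot: [0.944, 0.33, 0.002, -0.002]
contact_force: [-1.4, 5.7, 1.7]
opening: 0.453
```

```bash
python3 look.py w11; python3 mark.py w11; python3 - <<'E'
from h import *
for n in ['top','scene']:
    p,d=ctrl.read_camera(n);cv2.imwrite(f'pics/{n}9.png',p[:,:,::-1])
E
```

```text
t 9.083 q [-0.017  0.026  2.116  0.007  0.997  0.878] pos [0.4843 0.0939 0.1237] F [-1.39  5.74  1.7 ] T [0.864 0.227 0.14 ] op 0.453
 tool axes z [ 0.0026  0.0058 -1.    ] yaw x 0.6718 j6 eff -0.246
 delta tool [-0.0019  0.0014 -0.0003] level rotvec [-0.0029 -0.0056  0.    ]
mark px n 34 [213.7 280.1] [0.4805 0.1094 0.138 ] angle 1.746
w11 [(np.int32(35), np.float64(214.8), np.float64(276.0), array([  8.7, -14. ]))]
```

View pics/w11.png

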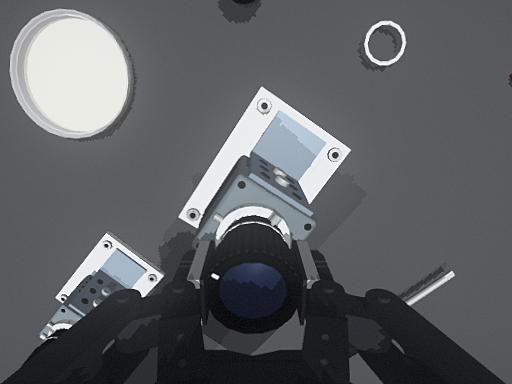

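View pics/scene9.png

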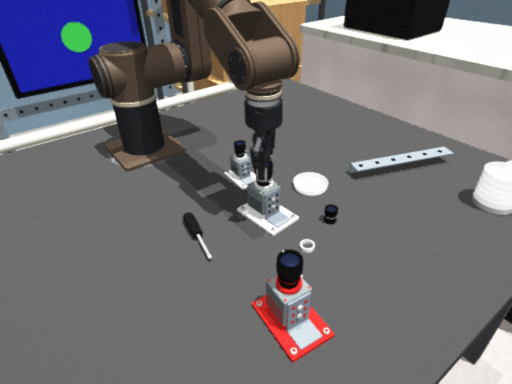

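The wrist view shows the mark at (215,276), the same place in the fingers as at the stop, so there was no slip while backing off. In the scene view the dish, spare lens, spacer and screwdriver are where they were. I'll do a final stillness check and hand in.

```bash
python3 - <<'E'
from st import *
s=st();print(s['dq'].round(4)); print(ctrl.sign_off())
E
```

```text
t 9.233 q [-0.017  0.026  2.116  0.007  0.997  0.88 ] pos [0.4843 0.0939 0.1237] F [-1.02  4.77  1.44] T [0.8   0.23  0.079] op 0.451
 tool axes z [ 0.0026  0.0056 -1.    ] yaw x 0.6694 j6 eff 0.068
[-0.001   0.0005 -0.0001  0.0003 -0.0014  0.0012]
the job is handed in; nothing more can be done
None
```

The lens on the larger grey camera is screwed in to its stop and backed off a quarter turn, and I handed the job in with the fingers still gripping it at 60 N. It took 9.2 s.

- **Stop:** I turned the lens clockwise about 5.0 rad. The wrist torque then rose from about 0.1 to 1.06 N m and the grip slipped about 0.2 rad, so it had bottomed out.
- **Back-off:** From the unwound stop position the wrist turned back 1.575 rad (90.2°). The white mark suggests 1.59–1.61 rad (91–92°), with image noise of about 0.03 rad, so the two agree within the noise. The lens did not slip in the grip during this.
- **Final state:** The arm was still, and the remaining side load was about 5 N with 0.8 N m of bending at the wrist. This comes from the grip being about 2 mm off-centre and tilted about 0.4°.
- **Surroundings:** By eye in the last scene picture, the dish, spare lens, spacer, screwdriver and other cameras were where they started.

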